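# Prop the long air cylinder in the slanted rest

## Robot

A 7-joint arm with a two-finger parallel gripper is mounted at the origin on the work surface. World frame = base frame: x ahead of the robot, y to its left, z up, the work surface at z = 0. Lengths are in m, angles in rad, forces in N, time in s.
With the tool pointing down it reaches from about 0.4 to 0.875 m from the base axis. Payload 6.5 kg.
Tool frame: the origin (TCP) lies between the finger pads; the fingertips stand bot.tcp_to_tips ahead of it and the grasp point (between the pads) lies 5 mm behind it (bot.tcp_to_tips is the distance from the TCP to the fingertips, in m); z points along the fingers, y is the line along which they close (so a half turn about z gives the same grasp; the last joint's range is limited). The gripper opens to 88 mm and grips with 3 to 60 N. Pads are 18 mm wide; open, the fingers measure 123 mm over their backs; the gripper's body (75 mm by 187 mm) begins 45 mm behind the grasp point.
Start: joints at [1.12, 0.536, -0.004, 1.538, 0.003, 1.067, -0.071], TCP at [0.244, -0.602, 0.253] pointing down, gripper open.
Joint ranges: [-2.7, 2.7], [-0.37, 2.16], [-1.27, 1.26], [0.24, 2.4], [-1.31, 4.45], [0.19, 1.91], [-2.76, 2.76]. Speed limits (rad/s): [2.39, 2.39, 3.14, 3.14, 3.14, 3.14, 3.14].

## Interface

Orientations are given as a rotation vector (axis times angle).
In Python, from station import bot gives the robot as it stands.
- The arm moves only by the tool move_arm, never from a script. Its argument "moves" is a list of rows, each an object with "gripper": the opening, from -1 (shut) to 1 (fully open), so that 0 is half open; "xyz": the shift along the tool's x, y, z in mm, a list of three; "yaw": the turn about the tool's z in degrees. A call has 1 to 20 rows; each row is the pose to reach, as a shift and turn from the pose commanded when the call began, along the tool's axes at that moment; what a row does not reach only later rows make up. A row lasts 1/8 s, in which the tool goes at most 62.5 mm and 10.7 degrees, less where a joint would pass 70% of its speed; a pose out of reach is approached as far as the arm can. A call with a gripper value outside its range is refused whole. The fingers move at their own pace and stop on an object; "grip_force" is the grip in N (left out, the last holds). Time passes only in rows, so rows that repeat a pose let the fingers close. It gives the time, the measured TCP pose, the force, the opening and the grip force at its end, in the units of the state.
- bot.sense(): the state, without advancing time (a new reading comes with each control period).
- bot.get_image(name): name is "scene" or "top" or "wrist"; returns a dict with "img" (400x640x3 uint8, red, green, blue), "mtx" (3x3 intrinsics, pixels), "dist_coeffs" ([k1, k2, p1, p2, k3] as OpenCV has them; the pictures are not rectified), "world_from_camera" (4x4, takes a point from camera to world coordinates). Camera axes: x right, y down, z forward; pixel columns grow to the right and rows downward; lengths in m; the calibration is good to about 2 mm. A picture is of the moment at which its call begins. There is no depth.
- bot.hand_in(): hands the job in; it is judged then, once.
The state is a dict: "t": time; "q": joint angles; "joint_velocities": joint speeds; "joint_efforts": joint torques, N m; "tool_pos": TCP position; "tcp_rot": TCP orientation; "force": force on the tool from outside, world axes, zero at the start; "torque": the same for the moment, N m; "width": opening from 0.0 (shut) to 1.0 (fully open); "grip_force": force on a finger pad.
Only numpy, scipy, OpenCV 4.12 (cv2) and the standard library are available. Lean on these libraries where they do the work, as an engineer would, in place of code of your own. Each camera call takes 0.05 s, during which the arm holds its last target. There are 200 camera calls.

## Task

Pick up the long air cylinder from the shelf board and lay it in the slanted rest, rod end uppermost, down in both saddles with its rear end at the foot stop, so that it can be taken again at that angle. Let go of it there, and leave the short cylinder and the square block cylinder where they lie.

Things in the scene. Friction and masses are not known exactly. Their poses are not given: they have to be found in the camera images.
- long_cylinder: Long air cylinder lying flat (sizes in mm), 0.4 to 0.7 kg: round steel tube (diameter 32, length 150) between square heads (40 x 40, 28 long); a rod (diameter 12, brass nut 20) stands 45 out of one head; 251 in all. Origin on the axis at mid-tube, the place to grip, 20 above the table; x along the axis to the rod end, z up; rear face at x = -103.
- rest: Fixed rest (mm) sloping up 25 deg towards the robot: two U saddles on posts. Origin and axes = those of the seated long cylinder: x up the slope, z square out of it; origin 115 above the table. Saddles 40 long at x = -89 and 89, floor z = -20, 46 wide, cheeks flare to 67 wide at z = 13. Foot stop: face x = -103, top z = 10. Open between the saddles.
- short_cylinder: Bystander to leave alone: a cylinder of the same kind and width but with a tube only 50 mm long, 136 mm over all. Origin on the axis at the middle of the tube, 20 mm above the table; x to its rod.
- block_cylinder: Bystander to leave alone: a compact square block cylinder, grey, 77 x 56 x 50 mm, with a steel rod 30 mm long. Origin at the middle of the block, 25 mm above the table; x to its rod.

How it is judged:
By the outcome, as a careful person would: the job done as asked, in the order asked, and still so for the second after the job is handed in, with the robot touching nothing.
It also fails if it takes over 38 s, if anything falls off the work surface, if the arm or the gripper's body presses on something with over 40 N, if the wrist force passes 120 N, or if a joint passes its speed limit or range.

## Working session

There is one attempt and no reset: what is moved stays moved. The work goes in short steps, Python scripts to look and compute and a tool call to move; the robot and the scene stay as the last step left them, time stands still between calls to the robot, and variables do not carry over. Pictures are saved under pics/ and viewed, at most 10 in all, crops included, and the job is handed in when it is done.

Besides the shell and the picture viewer there is one more tool, called after ">>>" as name(argument=value, ...), one argument or row to a line, values as JSON. move_arm: Moves the arm, as the interface text tells. Its arguments: {"type":"object","properties":{"moves":{"type":"array"},"grip_force":{"type":"number"}},"required":["moves"]}

```bash
ls; mkdir -p pics; python3 - <<'E'
from station import bot
import cv2,numpy as np
s=bot.sense(); print(s['t'],s['tool_pos'],s['tcp_rot'],s['width'],bot.tcp_to_tips)
a=[]
for n in ['scene','top']:
    d=bot.get_image(n); cv2.imwrite(f'pics/{n}0.png',d['img'][:,:,::-1]); print(n,d['mtx'].round(1).tolist(),d['dist_coeffs'],np.round(d['world_from_camera'],3).tolist())
E
```

```text
pics
0.0 [ 0.24376636 -0.60192964  0.25185792] [-3.08200188e+00 -6.00477945e-01  6.63914907e-04] 0.9972806560302423 0.014
scene [[396.8, 0.0, 322.0], [0.0, 396.8, 196.2], [0.0, 0.0, 1.0]] [-0.0220656  0.         0.         0.         0.       ] [[0.391, 0.571, -0.722, 1.167], [0.92, -0.262, 0.292, -0.284], [-0.023, -0.778, -0.628, 0.684], [0.0, 0.0, 0.0, 1.0]]
top [[463.7, 0.0, 327.8], [0.0, 463.7, 201.7], [0.0, 0.0, 1.0]] [-0.02614759  0.          0.          0.          0.        ] [[-0.017, -0.996, 0.082, 0.456], [-1.0, 0.017, 0.001, -0.01], [-0.002, -0.082, -0.997, 1.276], [0.0, 0.0, 0.0, 1.0]]
```

View pics/top0.png

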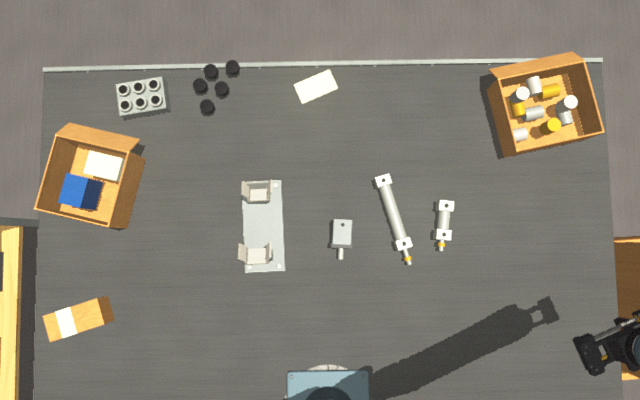

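View pics/scene0.png

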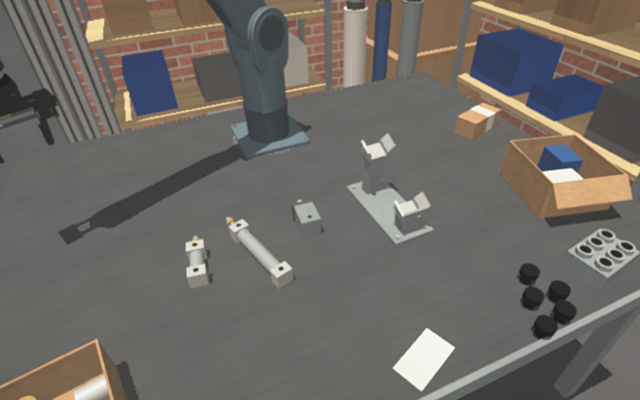

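The top view shows the long cylinder's rear head at (384,181), its front head at (403,244) and the rod tip at (408,262). The rest's saddles are at (257,193), far and low, and (259,254), near and high. The scene view agrees: the rest rises towards the robot, and the rod end already points towards the robot.

```bash
cat > h.py <<'E'
from station import bot
import cv2,numpy as np
from scipy.spatial.transform import Rotation as R
def ray(d,px):
    p=cv2.undistortPoints(np.float64(px).reshape(-1,1,2),d['mtx'],np.float64(d['dist_coeffs'])).reshape(-1,2)
    T=np.array(d['world_from_camera']); return T[:3,3],np.c_[p,np.ones(len(p))]@T[:3,:3].T
def plane(d,px,z):
    o,v=ray(d,px); z=np.broadcast_to(z,len(v)); return o+v*((z-o[2])/v[:,2])[:,None]
def proj(d,P):
    T=np.linalg.inv(d['world_from_camera']); r=cv2.Rodrigues(T[:3,:3])[0]
    return cv2.projectPoints(np.float64(P),r,T[:3,3],d['mtx'],np.float64(d['dist_coeffs']))[0].reshape(-1,2)
def to_tool(dw):
    return R.from_rotvec(bot.sense()['tcp_rot']).inv().apply(dw)*1000
def tool_yaw():
    x=R.from_rotvec(bot.sense()['tcp_rot']).as_matrix()[:,0]; return np.degrees(np.arctan2(x[1],x[0]))
E
python3 - <<'E'
from h import *
d=bot.get_image('top'); im=d['img']; e=bot.get_image('scene')
hsv=cv2.cvtColor(im,cv2.COLOR_RGB2HSV)
m=(hsv[:,:,2]>120).astype(np.uint8); m[:,:360]=0;m[:,425:]=0;m[:160]=0;m[280:]=0
n,l,s,c=cv2.connectedComponentsWithStats(m)
k=1+np.argmax(s[1:,4]); print(s[k],c[k])
pts=np.argwhere(l==k)[:,::-1].astype(np.float32); print(cv2.minAreaRect(pts))
b=cv2.boxPoints(cv2.minAreaRect(pts))
W=plane(d,b,0.035); print(W.round(4))
# head centres by hand, top face z=.04
H=plane(d,[(383.5,181),(403.3,244)],.04);print(H.round(4),H.mean(0),np.linalg.norm(H[0]-H[1]),np.degrees(np.arctan2(*(H[0]-H[1])[1::-1])))
S=plane(d,[(257,193),(259,254)],[.115-.055,.115+.02]);print(S.round(4))
print(tool_yaw(), to_tool(np.r_[H.mean(0)[:2],.2]-bot.sense()['tool_pos']))
a=cv2.resize(im[170:285,230:430],(800,460),interpolation=cv2.INTER_CUBIC)
cv2.imwrite('pics/topc.png',a[:,:,::-1])
b=cv2.resize(e['img'][125:245,340:440],(500,600),interpolation=cv2.INTER_CUBIC)
cv2.imwrite('pics/scc.png',b[:,:,::-1])
E
```

```text
[ 360  160   65  120 6888] [392.63545296 220.39793844]
((392.0, 219.5), (119.0, 64.0), 90.0)
[[ 0.6708 -0.0974  0.035 ]
 [ 0.6679 -0.2707  0.035 ]
 [ 0.349  -0.2599  0.035 ]
 [ 0.3521 -0.0902  0.035 ]]
[[ 0.6118 -0.1588  0.04  ]
 [ 0.4425 -0.2069  0.04  ]] [ 0.52718647 -0.18287351  0.04      ] 0.17601216478110399 15.848696038446484
[[0.5833 0.1779 0.06  ]
 [0.4253 0.1622 0.135 ]]
22.050276823693284 [ 420.01932894 -282.17215475   52.45092472]
```

View pics/topc.png

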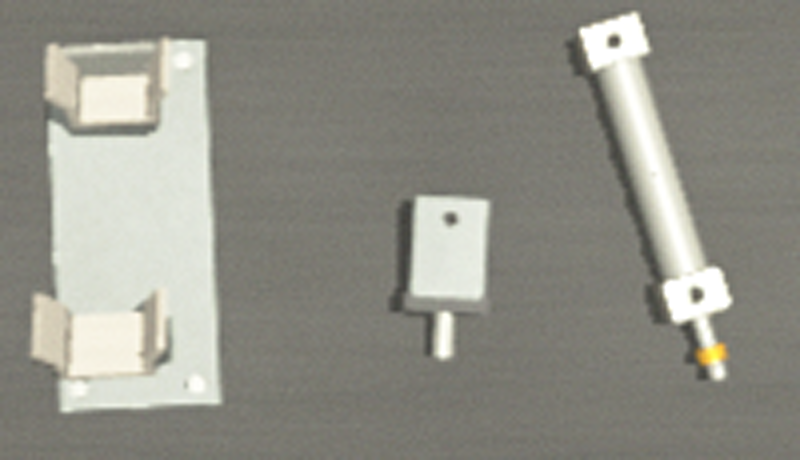

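The enlarged top crop shows the tapped holes in the heads at full-image pixels (383.5,180) and (404,243.5). The saddle floors are centred near (259.5,195) and (257,256). I'll hover over the cylinder next and refine from the wrist camera.

>>> move_arm(
  moves=[
    {"gripper":1,"xyz":[60,-40,7],"yaw":1},
    {"gripper":1,"xyz":[120,-80,12],"yaw":2},
    {"gripper":1,"xyz":[170,-114,20],"yaw":3},
    {"gripper":1,"xyz":[220,-148,25],"yaw":4},
    {"gripper":1,"xyz":[270,-181,30],"yaw":5},
    {"gripper":1,"xyz":[320,-215,35],"yaw":6},
    {"gripper":1,"xyz":[370,-249,40],"yaw":6},
    {"gripper":1,"xyz":[420,-282,40],"yaw":6},
    {"gripper":1,"xyz":[420,-282,40],"yaw":6},
    {"gripper":1,"xyz":[420,-282,40],"yaw":6},
    {"gripper":1,"xyz":[420,-282,40],"yaw":6},
    {"gripper":1,"xyz":[420,-282,40],"yaw":6},
  ],
)

```text
t: 1.7
tool_pos: [0.5266, -0.1851, 0.2127]
tcp_rot: [3.111, 0.434, -0.001]
force: [0.2, 0.4, -0.1]
width: 1.004
grip_force: 0.0
```

```bash
python3 - <<'E'
from h import *
s=bot.sense(); print(s['t'],s['tool_pos'],tool_yaw(),s['force'])
d=bot.get_image('wrist'); np.save('w1.npy',d,allow_pickle=True)
im=d['img'].copy(); cv2.imwrite('pics/w1.png',im[:,:,::-1])
print(np.round(d['world_from_camera'],3).tolist(), proj(d,[s['tool_pos']]))
E
```

```text
1.7 [ 0.52659644 -0.18510139  0.21271763] 15.894889582762774 [ 0.20135297  0.41649505 -0.05064975]
[[0.274, -0.927, -0.257, 0.593], [-0.962, -0.264, -0.075, -0.165], [0.001, 0.268, -0.964, 0.343], [0.0, 0.0, 0.0, 1.0]] [[317.9044403  269.97766541]]
```

View pics/w1.png

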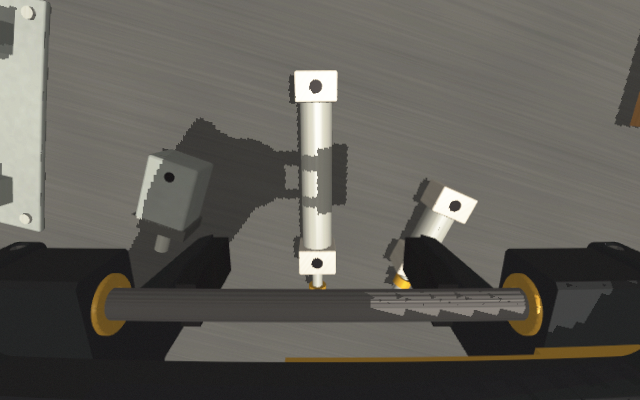

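The wrist view shows the cylinder upright between the fingers. The head holes, at the head centres, are at (315.5,86) for the rear and (317,263.5) for the front.

```bash
python3 - <<'E'
from h import *
d=np.load('w1.npy',allow_pickle=True).item()
H=plane(d,[(315.5,86.3),(317.2,263.5)],.04); c=H.mean(0)
s=bot.sense()
print(H,c,np.linalg.norm(H[0]-H[1]),np.degrees(np.arctan2(*(H[0]-H[1])[1::-1])),tool_yaw())
print(to_tool(np.r_[c[:2],.018]-s['tool_pos']))
t=bot.get_image('top'); T=plane(t,[(383.5,180.3),(404.2,243.5)],.04);print(T,T.mean(0))
E
```

```text
[[ 0.61556482 -0.15834396  0.04      ]
 [ 0.44548539 -0.20862855  0.04      ]] [ 0.5305251  -0.18348625  0.04      ] 0.17735713222105415 16.47050427267386 15.91664182830697
[  4.04338394  -0.28338493 194.72945526]
[[ 0.61373939 -0.15889096  0.04      ]
 [ 0.44380545 -0.20933929  0.04      ]] [ 0.52877242 -0.18411513  0.04      ]
```

>>> move_arm(
  moves=[
    {"gripper":1,"xyz":[3.5,0,40],"yaw":-0.5},
    {"gripper":1,"xyz":[3.5,0,85],"yaw":-0.5},
    {"gripper":1,"xyz":[3.5,0,130],"yaw":-0.5},
    {"gripper":1,"xyz":[3.5,0,165],"yaw":-0.5},
    {"gripper":1,"xyz":[3.5,0,185],"yaw":-0.5},
    {"gripper":1,"xyz":[3.5,0,195],"yaw":-0.5},
    {"gripper":1,"xyz":[3.5,0,195],"yaw":-0.5},
    {"gripper":1,"xyz":[3.5,0,195],"yaw":-0.5},
    {"gripper":-1,"xyz":[3.5,0,195],"yaw":-0.5},
    {"gripper":-1,"xyz":[3.5,0,195],"yaw":-0.5},
    {"gripper":-1,"xyz":[3.5,0,195],"yaw":-0.5},
    {"gripper":-1,"xyz":[3.5,0,195],"yaw":-0.5},
    {"gripper":-1,"xyz":[3.5,0,195],"yaw":-0.5},
    {"gripper":-1,"xyz":[3.5,0,195],"yaw":-0.5},
    {"gripper":-1,"xyz":[3.5,0,195],"yaw":-0.5},
    {"gripper":-1,"xyz":[3.5,0,195],"yaw":-0.5},
  ],
  grip_force=40,
)

```text
t: 3.8
tool_pos: [0.5309, -0.1827, 0.0177]
tcp_rot: [3.109, 0.452, 0.0]
force: [1.4, -1.5, -1.8]
width: 0.351
grip_force: 40.0
```

```bash
python3 - <<'E'
from h import *
s=bot.sense(); print(s['t'],s['tool_pos'],tool_yaw(),s['force'],s['width'],s['grip_force'])
d=bot.get_image('top')
S=np.array([-89,-20]);a=np.radians(25)
F=plane(d,[(259.5,195),(257,255.9)],[.0593,.1345])
print(F.round(4), np.linalg.norm(F[0,:2]-F[1,:2]), 'yaw',np.degrees(np.arctan2(*(F[0]-F[1])[1::-1])))
m=F.mean(0); u=(F[1]-F[0]);u[2]=0;u/=np.linalg.norm(u)
# floor mid at slope (0,-20) -> horizontal offset +20 sin25 toward up-slope
print('origin',m-u*.020*np.sin(a))
print(to_tool(np.r_[(m-u*.020*np.sin(a))[:2],.24]-s['tool_pos']))
E
```

```text
3.8 [ 0.53087401 -0.18274761  0.01769522] 16.538810349441516 [ 1.4414411  -1.45748826 -1.76338489] 0.3512432977565569 40.006805285811424
[[0.578  0.1714 0.0593]
 [0.4207 0.1672 0.1345]] 0.15730491778215946 yaw 1.5513695278965796
origin [0.50777897 0.16952921 0.0969    ]
[  78.19942158 -344.18905076 -222.41965068]
```

>>> move_arm(
  moves=[
    {"gripper":-1,"xyz":[0,0,-15],"yaw":0},
    {"gripper":-1,"xyz":[0,0,-45],"yaw":0},
    {"gripper":-1,"xyz":[0,0,-85],"yaw":0},
    {"gripper":-1,"xyz":[0,0,-125],"yaw":0},
    {"gripper":-1,"xyz":[-2,-20,-165],"yaw":2},
    {"gripper":-1,"xyz":[-6,-50,-205],"yaw":4},
    {"gripper":-1,"xyz":[-11,-85,-235],"yaw":7},
    {"gripper":-1,"xyz":[-16,-125,-250],"yaw":10},
    {"gripper":-1,"xyz":[-21,-160,-250],"yaw":13},
    {"gripper":-1,"xyz":[-24,-185,-250],"yaw":15},
    {"gripper":-1,"xyz":[-26,-195,-250],"yaw":15},
    {"gripper":-1,"xyz":[-26,-195,-250],"yaw":15},
    {"gripper":-1,"xyz":[-26,-195,-250],"yaw":15},
    {"gripper":-1,"xyz":[-26,-195,-250],"yaw":15},
  ],
  grip_force=40,
)

```text
t: 5.6
tool_pos: [0.4505, -0.0038, 0.2676]
tcp_rot: [3.141, 0.04, -0.0]
force: [-0.8, 0.5, -4.9]
width: 0.355
grip_force: 40.0
```

```bash
python3 - <<'E'
from h import *
s=bot.sense(); print(s['t'],s['tool_pos'],tool_yaw(),s['force'],s['torque'],s['width'],s['grip_force'])
d=bot.get_image('wrist'); np.save('w2.npy',d,allow_pickle=True)
cv2.imwrite('pics/w2.png',d['img'][:,:,::-1])
E
```

```text
5.6 [ 0.45054518 -0.00382859  0.26763619] 1.4699827075399947 [-0.78444088  0.50039852 -4.89822685] [ 0.06362392  0.01711132 -0.02071161] 0.3546070500244522 39.998900815844536
```

View pics/w2.png

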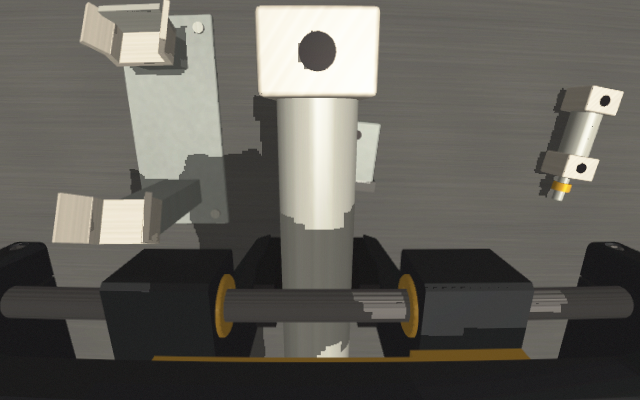

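The cylinder is held square, with the rear head hole at (317,51). Both saddles are clear of the gripper: the lower at about (145,40) and the upper at about (120,220). I'll enlarge both for corner reading.

```bash
python3 - <<'E'
from h import *
d=np.load('w2.npy',allow_pickle=True).item(); im=d['img']
a=np.vstack([im[0:75,40:200],im[185:250,40:200]])
cv2.imwrite('pics/w2c.png',cv2.resize(a,None,fx=4,fy=4,interpolation=cv2.INTER_CUBIC)[:,:,::-1])
s=bot.sense(); t=s['tool_pos']
for p in (0,5,10):
  u=R.from_rotvec(s['tcp_rot']).as_matrix()@R.from_euler('y',p,degrees=True).as_matrix()
  print(p,proj(d,[t+[0,0,.0023]+u@[.089,0,-.02]]))
E
```

```text
0 [[318.87319349  48.88825731]]
5 [[319.07360671  51.37382739]]
10 [[319.29250304  56.98502942]]
```

View pics/w2c.png

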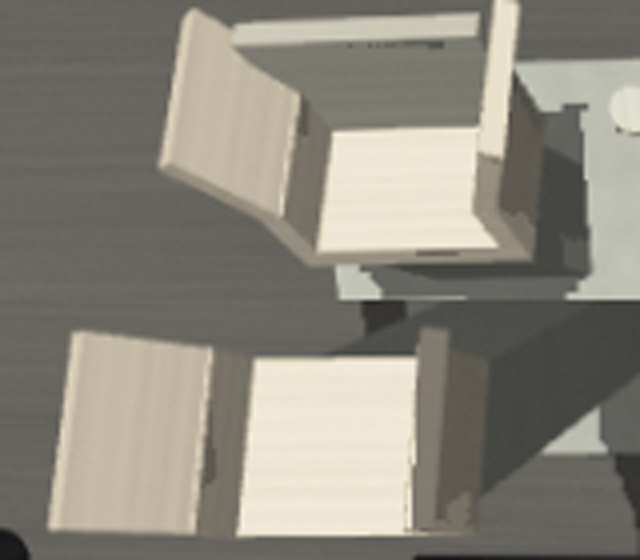

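The enlarged crop shows the left inner floor edges clearly. The upper saddle's runs (253,357) to (238,535) in crop pixels. The lower saddle's runs (331,130), at the stop, to (316,250), with its right front corner at (498,247).

```bash
cat > fit.py <<'E'
from h import *
from scipy.optimize import least_squares
a=np.radians(25)
def world(P,x,y,psi):  # psi: angle of -(rest x) horizontal, i.e. of tool x
    P=np.atleast_2d(P)/1000
    h=P[:,0]*np.cos(a)-P[:,2]*np.sin(a); v=P[:,0]*np.sin(a)+P[:,2]*np.cos(a)
    u=-np.array([np.cos(psi),np.sin(psi)]); w=np.array([-u[1],u[0]])
    return np.c_[np.array([x,y])+h[:,None]*u+P[:,1:2]*w, .115+v]
def fit(views):
    f=lambda p:np.concatenate([(proj(d,world(P,*p))-px).ravel() for d,P,px in views])
    r=least_squares(f,[.508,.169,.02],loss='soft_l1'); return r.x,r.fun.reshape(-1,2)
E
python3 - <<'E'
from fit import *
d=np.load('w2.npy',allow_pickle=True).item()
px=np.array([(253,357),(238,535),(316,250),(331,130),(498,247)],float)
px[:2,1]-=300-185*4; px/=4; px[:,0]+=40; px-=.375
P=np.array([(69,-23,-20),(109,-23,-20),(-69,-23,-20),(-103,-23,-20),(-69,23,-20)],float)
t=bot.get_image('top')
q=np.array([(80,78),(78,122),(155,122),(70,312),(68,375),(152,372)],float)/4+[230,170]-.375
Q=np.array([(-103,-23,-20),(-69,-23,-20),(-69,23,-20),(69,-23,-20),(109,-23,-20),(109,23,-20)],float)
for n,v in (('w',[(d,P,px)]),('t',[(t,Q,q)]),('both',[(d,P,px),(t,Q,q)])):
    x,r=fit(v); print(n,x[:2].round(4),np.degrees(x[2]).round(2),r.round(1).tolist())
E
```

```text
w [0.5115 0.1706] 2.14 [[0.2, 0.7], [-0.3, 0.5], [-0.0, -0.1], [0.1, -0.3], [0.0, -0.7]]
t [0.5109 0.1712] 2.14 [[0.4, -0.1], [0.5, 0.0], [-1.2, -1.0], [0.5, 0.8], [0.4, 0.2], [-1.7, -0.1]]
both [0.5114 0.1706] 2.12 [[0.2, 0.8], [-0.4, 0.6], [-0.1, 0.0], [0.1, -0.2], [-0.0, -0.6], [0.6, -0.3], [0.7, -0.2], [-1.0, -1.1], [0.7, 0.6], [0.6, -0.0], [-1.5, -0.3]]
```

The wrist and top fits agree, putting the rest at (0.5115, 0.1706) and 2.1°. I'll move above it next.

>>> move_arm(
  moves=[
    {"gripper":-1,"xyz":[10,-25,0],"yaw":0},
    {"gripper":-1,"xyz":[25,-65,0],"yaw":-0.7},
    {"gripper":-1,"xyz":[40,-110,0],"yaw":-0.7},
    {"gripper":-1,"xyz":[55,-150,0],"yaw":-0.7},
    {"gripper":-1,"xyz":[64.5,-170,0],"yaw":-0.7},
    {"gripper":-1,"xyz":[64.5,-172.5,0],"yaw":-0.7},
    {"gripper":-1,"xyz":[64.5,-172.5,20],"yaw":-0.7},
    {"gripper":-1,"xyz":[64.5,-172.5,45],"yaw":-0.7},
    {"gripper":-1,"xyz":[64.5,-172.5,70],"yaw":-0.7},
    {"gripper":-1,"xyz":[64.5,-172.5,83],"yaw":-0.7},
    {"gripper":-1,"xyz":[64.5,-172.5,83],"yaw":-0.7},
    {"gripper":-1,"xyz":[64.5,-172.5,83],"yaw":-0.7},
    {"gripper":-1,"xyz":[64.5,-172.5,83],"yaw":-0.7},
  ],
  grip_force=40,
)

```text
t: 7.32
tool_pos: [0.5107, 0.1714, 0.1857]
tcp_rot: [-3.141, -0.061, -0.003]
force: [-0.5, -0.2, -4.7]
width: 0.35
grip_force: 40.0
```

```bash
python3 - <<'E'
from h import *
s=bot.sense(); print(s['t'],s['tool_pos'],tool_yaw(),s['force'],s['torque'],s['width'],s['grip_force'])
E
```

```text
7.325 [0.51074371 0.17138236 0.18568539] 2.2411655400852606 [-0.49775998 -0.16184231 -4.67032046] [ 0.03215856 -0.05063807  0.0277644 ] 0.3504458133907091 39.99804183840752
```

>>> move_arm(
  moves=[
    {"gripper":-1,"xyz":[0,1,3],"yaw":0},
    {"gripper":-1,"xyz":[0,1,8],"yaw":0},
    {"gripper":-1,"xyz":[0,1,13],"yaw":0},
    {"gripper":-1,"xyz":[0,1,18],"yaw":0},
    {"gripper":-1,"xyz":[0,1,22],"yaw":0},
    {"gripper":-1,"xyz":[0,1,26],"yaw":0},
    {"gripper":-1,"xyz":[0,1,30],"yaw":0},
    {"gripper":-1,"xyz":[0,1,34],"yaw":0},
    {"gripper":-1,"xyz":[0,1,38],"yaw":0},
    {"gripper":-1,"xyz":[0,1,42],"yaw":0},
    {"gripper":-1,"xyz":[0,1,42],"yaw":0},
  ],
  grip_force=15,
)

```text
t: 8.7
tool_pos: [0.5098, 0.1702, 0.1423]
tcp_rot: [3.141, 0.062, -0.002]
force: [1.1, -0.7, -4.4]
width: 0.358
grip_force: 15.0
```

```bash
python3 - <<'E'
from h import *
s=bot.sense(); print(s['t'],s['tool_pos'],tool_yaw(),s['force'],s['torque'],s['width'],s['grip_force'])
e=bot.get_image('scene'); t=bot.get_image('top')
a=cv2.resize(e['img'][110:250,330:450],(514,600),interpolation=cv2.INTER_CUBIC)
cv2.imwrite('pics/s3.png',a[:,:,::-1])
E
```

```text
8.7 [0.50976152 0.17015914 0.14229876] 2.252393775103336 [ 1.08026028 -0.67514168 -4.38281255] [ 0.01671993 -0.12053588 -0.04765457] 0.35769781136635304 15.009108111262321
```

View pics/s3.png

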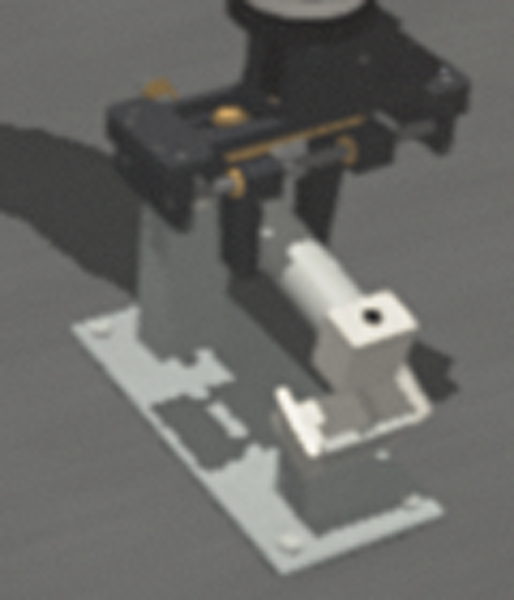

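The scene crop shows the cylinder already pivoting in the fingers as its front head meets the upper saddle, with the rear head over the lower saddle. Force stays small, so I'll keep lowering.

>>> move_arm(
  moves=[
    {"gripper":-1,"xyz":[0,0,4],"yaw":0},
    {"gripper":-1,"xyz":[0,0,8],"yaw":0},
    {"gripper":-1,"xyz":[0,0,12],"yaw":0},
    {"gripper":-1,"xyz":[0,0,16],"yaw":0},
    {"gripper":-1,"xyz":[0,0,20],"yaw":0},
    {"gripper":-1,"xyz":[0,0,23],"yaw":0},
    {"gripper":-1,"xyz":[0,0,25],"yaw":0},
    {"gripper":-1,"xyz":[0,0,27],"yaw":0},
    {"gripper":-1,"xyz":[0,0,27],"yaw":0},
  ],
  grip_force=15,
)

```text
t: 9.93
tool_pos: [0.5102, 0.1702, 0.1156]
tcp_rot: [-3.141, -0.062, -0.0]
force: [0.3, -0.4, -4.1]
width: 0.359
grip_force: 15.0
```

```bash
python3 - <<'E'
from h import *
s=bot.sense(); print(s['t'],s['tool_pos'],tool_yaw(),s['force'],s['torque'],s['width'],s['grip_force'])
e=bot.get_image('scene'); w=bot.get_image('wrist')
a=cv2.resize(e['img'][130:240,350:450],(500,550),interpolation=cv2.INTER_CUBIC)
b=cv2.resize(w['img'][0:400,220:420],(275,550),interpolation=cv2.INTER_AREA)
cv2.imwrite('pics/s4.png',np.hstack([a,b])[:,:,::-1])
E
```

```text
9.925 [0.51024695 0.17024992 0.11564861] 2.246391838505856 [ 0.30451334 -0.3708216  -4.1226516 ] [ 0.0597654   0.02942872 -0.05136632] 0.35862294812793644 15.00225042924285
```

View pics/s4.png

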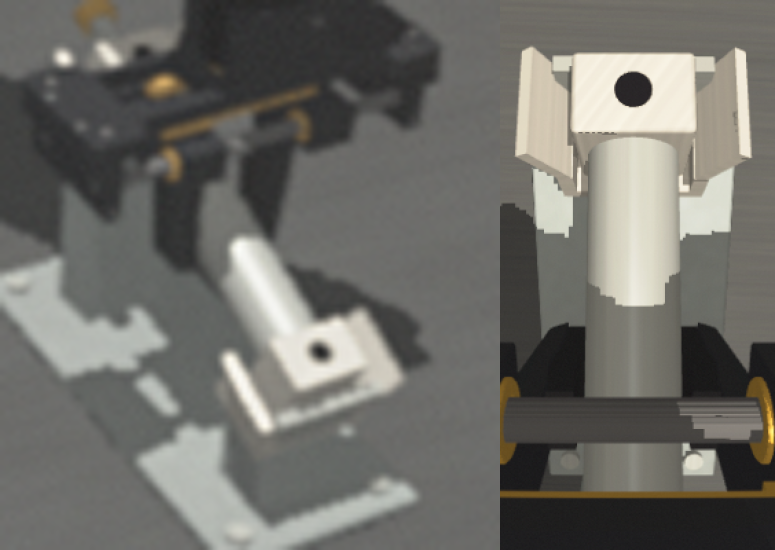

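Both heads are entering their saddles and the cylinder is tilted to the slope. The rear head hole sits centred between the cheeks at about (632,90) in the picture. Next I'll seat it and push it gently down-slope against the foot stop.

>>> move_arm(
  moves=[
    {"gripper":-1,"xyz":[0,0,1.5],"yaw":0},
    {"gripper":-1,"xyz":[0,0,3],"yaw":0},
    {"gripper":-1,"xyz":[0,0,4],"yaw":0},
    {"gripper":-1,"xyz":[0.7,0,4.3],"yaw":0},
    {"gripper":-1,"xyz":[1.4,0,4.6],"yaw":0},
    {"gripper":-1,"xyz":[2.1,0,5],"yaw":0},
    {"gripper":-1,"xyz":[2.8,0,5.3],"yaw":0},
    {"gripper":-1,"xyz":[2.8,0,5.3],"yaw":0},
  ],
  grip_force=15,
)

```text
t: 11.02
tool_pos: [0.5117, 0.1705, 0.1117]
tcp_rot: [3.14, 0.062, -0.003]
force: [-9.6, -1.5, 18.7]
width: 0.357
grip_force: 15.0
```

```bash
python3 - <<'E'
from h import *
s=bot.sense(); print(s['t'],s['tool_pos'],tool_yaw(),s['force'],s['torque'],s['width'],s['grip_force'])
E
```

```text
11.025 [0.51174315 0.17052761 0.11170895] 2.273892410965955 [-9.63749351 -1.46400918 18.72254501] [-0.41673266  1.971435   -0.02872939] 0.35737064558499076 14.997304771095514
```

>>> move_arm(
  moves=[
    {"gripper":-1,"xyz":[0,0,-1],"yaw":0},
    {"gripper":-1,"xyz":[0,0,-1.5],"yaw":0},
    {"gripper":-1,"xyz":[1,0,-1.2],"yaw":0},
    {"gripper":-1,"xyz":[2,0,-0.7],"yaw":0},
    {"gripper":-1,"xyz":[2,0,-0.7],"yaw":0},
  ],
  grip_force=15,
)

```text
t: 11.65
tool_pos: [0.5121, 0.1705, 0.1115]
tcp_rot: [3.14, 0.063, -0.008]
force: [-14.3, -2.4, 15.3]
width: 0.356
grip_force: 15.0
```

```bash
python3 - <<'E'
from fit import *
s=bot.sense(); print(s['t'],s['tool_pos'],s['force'],s['torque'])
w=bot.get_image('wrist')
# predicted rear hole & stop top edge when seated
P=world([(-89,0,20),(-103,-20,20),(-103,20,20),(-75,-20,20),(-75,20,20),(-103,-28,10),(-103,28,10)],.5115,.1706,np.radians(2.14))
print(proj(w,P).round(1).tolist())
cv2.imwrite('pics/s5.png',cv2.resize(w['img'][0:150,220:420],(800,600),interpolation=cv2.INTER_CUBIC)[:,:,::-1])
E
```

```text
11.65 [0.51213761 0.17054046 0.11147386] [-14.27595144  -2.36637714  15.33413847] [-0.30092394  2.57094142 -0.0275153 ]
[[318.9, 67.1], [273.6, 38.3], [364.2, 38.7], [271.8, 96.9], [365.9, 97.3], [259.4, 52.3], [377.8, 52.8]]
```

View pics/s5.png

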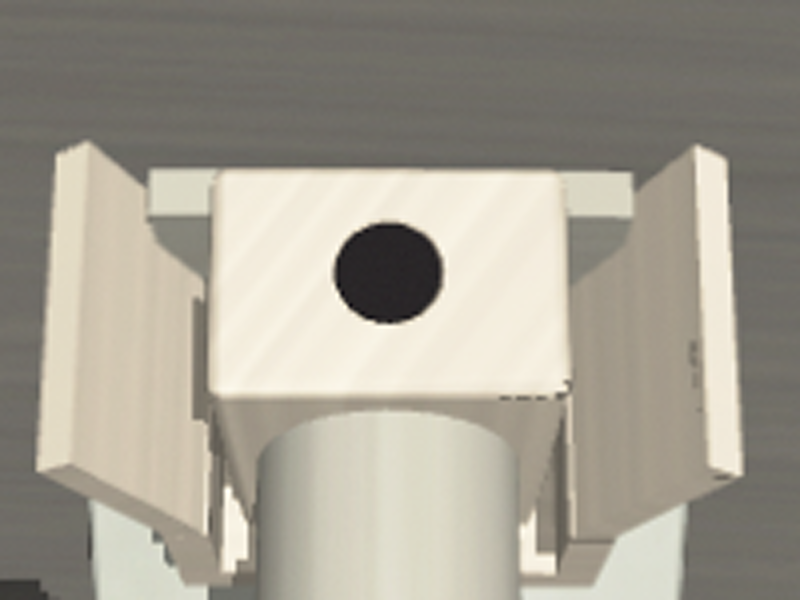

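The rear head lies centred in the lower saddle, with its hole at (317,68) against a predicted (318.9,67.1). The stop edge shows the same offset of about 1 px, so the rear face is at the stop. I'll release now and back straight up.

>>> move_arm(
  moves=[
    {"gripper":-0.2,"xyz":[0,0,-0.5],"yaw":0},
    {"gripper":0.3,"xyz":[0,0,-0.5],"yaw":0},
    {"gripper":0.6,"xyz":[0,0,-0.5],"yaw":0},
    {"gripper":0.6,"xyz":[0,0,-0.5],"yaw":0},
    {"gripper":0.6,"xyz":[0,0,-0.5],"yaw":0},
    {"gripper":0.6,"xyz":[0,0,-10],"yaw":0},
    {"gripper":0.6,"xyz":[0,0,-25],"yaw":0},
    {"gripper":0.6,"xyz":[0,0,-50],"yaw":0},
    {"gripper":0.6,"xyz":[0,0,-85],"yaw":0},
    {"gripper":0.6,"xyz":[0,0,-120],"yaw":0},
    {"gripper":0.6,"xyz":[0,0,-140],"yaw":0},
    {"gripper":0.6,"xyz":[0,0,-140],"yaw":0},
    {"gripper":0.6,"xyz":[0,0,-140],"yaw":0},
  ],
)

```text
t: 13.32
tool_pos: [0.5145, 0.1702, 0.2507]
tcp_rot: [3.141, 0.062, -0.001]
force: [-0.5, 0.6, -0.3]
width: 0.797
grip_force: 0.0
```

```bash
python3 - <<'E'
from fit import *
s=bot.sense(); print(s['t'],s['tool_pos'],s['force'],s['width'])
w=bot.get_image('wrist'); e=bot.get_image('scene')
P=world([(-89,0,20),(89,0,20),(-103,0,10)],.5115,.1706,np.radians(2.14))
print(proj(w,P).round(1).tolist())
a=cv2.resize(e['img'][120:240,340:440],(333,400),interpolation=cv2.INTER_CUBIC)
cv2.imwrite('pics/s6.png',np.hstack([w['img'][:,100:560],a])[:,:,::-1])
E
```

```text
13.325 [0.51451319 0.17021036 0.25068819] [-0.47349891  0.63057186 -0.25731503] 0.7967375936897322
[[316.9, 92.7], [316.6, 307.9], [316.9, 83.9]]
```

View pics/s6.png

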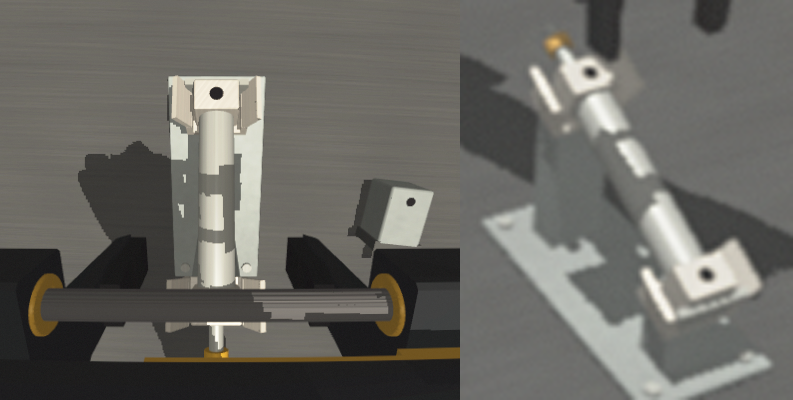

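The released cylinder lies in both saddles with the rod end up. Its rear hole at (316,93) matches the seated prediction of (316.9,92.7), and the gripper is clear. I'll hand it in.

```bash
python3 -c "
from station import bot
print(bot.hand_in())"
```

```text
the job is handed in; nothing more can be done
None
```

The long cylinder lies in both saddles of the slanted rest, rod end uppermost, with its rear end at the foot stop; it is released, the gripper is clear, the two bystanders were not touched, and the job was handed in at about 13.4 s.

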